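# Fit the relay and hold the probe plate down on the test jig

## Robot

A 6-joint arm with a two-finger parallel gripper is mounted at the origin on the work surface. World frame = base frame: x ahead of the robot, y to its left, z up, the work surface at z = 0. Lengths are in m, angles in rad, forces in N, time in s.
With the tool pointing down it reaches from about 0.275 to 0.725 m from the base axis. Payload 15.9 kg.
Tool frame: the origin (TCP) lies midway between the tips of the shut fingers; the grasp point (between the pads) lies 19 mm behind it; z points along the fingers, y is the line along which they close (so a half turn about z gives the same grasp; the last joint's range is limited). The gripper opens to 85 mm and grips with 20 to 120 N. Pads are 22 mm wide; open, the fingers measure 114 mm over their backs; the gripper's body (76 mm by 85 mm) begins 54 mm behind the grasp point. The pads swing forward as they close: fully open they stand 13 mm farther back than shut.
Start: joints at [-1.201, 0.213, -0.034, 1.323, 0, 1.571], TCP at [0.181, -0.466, 0.231] pointing down, gripper open.
Joint ranges: [-2.98, 2.98], [-0.74, 1.72], [-1.14, 1.35], [-2.1, 2.04], [-1.57, 1.44], [-3.14, 3.14]. Speed limits (rad/s): [1.89, 1.89, 2.39, 2.57, 3.14, 3.14].

## Interface

Orientations are given as a unit quaternion [x, y, z, w].
In Python, from cell import * gives the robot as it stands. Calls block until the motion is done:
- move_ptp(position, orientation): joint-space move of the TCP to a pose.
- movel(position, rot=None, speed=0.15): straight line of the TCP; rot=None keeps the orientation; speed is the mean speed in m/s.
- set_joints(angles): joint-space move.
- ungrasp() and clamp(newtons=None): open the fingers fully, or close them until they stop; newtons is the grip in N (None keeps the last).
- sleep(seconds).
- ik(position, orientation): joint angles nearest the present ones, or None.
- state(): the state.
- get_image(name): name is "scene" or "top" or "wrist"; returns the picture (384x512x3 uint8, red, green, blue); there is no depth.
- get_calibration(name): a dict with "intrinsics" (3x3 intrinsics, pixels), "dist_coeffs" ([k1, k2, p1, p2, k3] as OpenCV has them; the pictures are not rectified), "rvec" (rotation vector, rad) and "tvec" (3), from world to camera coordinates, as OpenCV has them; the wrist camera has in their place "tool_from_camera" (4x4, takes a point from camera to tool coordinates, whose origin is the TCP and whose axes are the flange's). Camera axes: x right, y down, z forward; pixel columns grow to the right and rows downward; lengths in m; the calibration is good to about 2 mm. A picture is of the moment at which its call begins: read the wrist's pose just before it. get_calibration takes no time and is no camera call.
A pose or a line that the arm cannot do raises PlanningError and nothing moves.
- hand_in(): hands the job in; it is judged then, once.
The state is a dict: "t": time; "joint_positions": joint angles; "joint_vel": joint speeds; "effort": joint torques, N m; "tcp_pos": TCP position; "tcp_rot": TCP orientation; "contact_force": force on the tool from outside, world axes, zero at the start; "torque": the same for the moment, N m; "finger_gap": finger opening in m; "gripper_force": force on a finger pad.
Only numpy, scipy, OpenCV 4.12 (cv2) and the standard library are available. Lean on these libraries where they do the work, as an engineer would, in place of code of your own. Each camera call takes 0.05 s, during which the arm holds its last target. There are 200 camera calls.

## Task

Get the control module in the test jig ready and start its test: plug the loose rectangular relay fully home into the socket on the circuit board, then take the probe plate by its grip bar and fit it over the jig's two locating pins, header end towards the relay, so that it drops on. Press it all the way down against its spring plungers onto the stops and finish while still holding it pressed down there, without letting go. Leave everything else on the bench where it lies.

Things in the scene. Friction and masses are not known exactly. Their poses are not given: they have to be found in the camera images.
- jig: Fixed test jig: aluminium base 200 (x) x 250 (y) x 12 mm carrying an open black module (150 x 190 mm, rim 40 mm above the bench), green circuit board face up with its top at z = 36 mm. Origin: centre of the underside, on the bench; z up. Two clamps at its x sides stay below 30 mm.
- socket (a point): Centre of the mouth (top face) of the relay socket on the board, at (18, 68, 50) mm in the jig frame; axes as the jig's. A dark block 42 mm (x) by 34 mm (y), 14 mm high above the board, with a rectangular pocket 25.2 mm (x) by 16.2 mm (y), 11.5 mm deep.
- relay: Plug-in relay standing on its foot, about 45 g. Origin: centre of the foot's underside. Foot: black, 24 (x) x 15 (y) mm, 10 mm high, lowest 3 mm tapered. Above it a grey rectangular cover, 30 (x) x 22 (y) mm, z 10 to 38 mm. Fully home the cover rests on the socket's top face, the foot 10 mm below the mouth; it fits either way round (half a turn).
- plate: Loose probe plate, about 0.26 kg: off-white slab 90 (x) x 120 (y) x 16 mm, black grip bar along y amid its top (20 x 60 mm, z 16 to 46 mm), low black ribbon header (40 x 10 mm, top z 25 mm) at the +y end. Origin: centre of the underside, z up; pin holes underneath, unseen. Fitted, its axes lie along the jig's (header towards the relay socket), its centre over (0, -20) mm of the jig frame.
- hole_a (a point): Mouth centre of one blind hole in the plate's underside, at (-28, -48, 0) mm in the plate frame: 9.5 mm wide, 13.5 mm deep. It goes on pin_a.
- hole_b (a point): The same for the other hole, at (28, 48, 0) mm in the plate frame. It goes on pin_b.
- pin_a (a point): Tip of one upright steel locating pin, at (-28, -68, 50) mm in the jig frame; axes as the jig's. 8 mm diameter, 14 mm high above the board, its top 5 mm tapered to 4.4 mm.
- pin_b (a point): Tip of the other pin, the same, at (28, 28, 50) mm in the jig frame.
- lifter (a joint): How far the four spring plungers under the fitted plate are pressed down (m). 0: free; the plate rests on them, underside 44 mm above the bench, 6 mm below the pin tips, its weight not sinking them. They give from about 6 N and take about 12 N at 0.006, where the plate meets four fixed stops, underside 38 mm above the bench. They spring back if let go.
- fuse: Bystander: large blade fuse lying flat, amber, 29 x 34 x 9 mm. Origin: centre of its underside.
- capacitor: Bystander: round black capacitor standing upright, 25 mm across, 38 mm tall. Origin: centre of its underside.
- screwdriver: Bystander: screwdriver, 190 mm, lying. Origin: under the middle of its length, on the bench.
- brush: Bystander: cleaning brush, 170 mm, lying. Origin: under the middle of its length, on the bench.
- flux_jar: Bystander: small round jar, 48 mm across, 45 mm tall. Origin: centre of its underside.
- solder_spool: Bystander: reel of solder standing on end, 62 mm across, 48 mm tall. Origin: centre of its underside.
Things that resemble listed ones, but are neither listed nor needed, are in the scene too. Leave any turquoise look-alike of the relay alone. Of the things shaped like the plate, the white one is meant.

How it is judged:
By the outcome, as a careful person would: the job done as asked, in the order asked, and still so for the second after the job is handed in, while the arm keeps its last pose, push and grip.
It also fails if it takes over 48 s, if anything falls off the work surface, if the arm or the gripper's body presses on something with over 40 N, if the wrist force passes 120 N, or if a joint passes its speed limit or range.

## Working session

There is one attempt and no reset: what is moved stays moved. The work goes in short steps, each a Python script; the robot and the scene stay as the last script left them, time stands still between calls to the robot, and variables do not carry over. Pictures are saved under pics/ and viewed, at most 10 in all, crops included, and the job is handed in when it is done.

```bash
ls; mkdir -p pics
python3 - <<'E'
from cell import *
import cv2,numpy as np
for n in("scene","top","wrist"):
    im=get_image(n); cv2.imwrite(f"pics/{n}0.png",im[...,::-1])
    c=get_calibration(n); print(n,{k:np.round(v,4).tolist() for k,v in c.items()})
a=cv2.imread("pics/top0.png");b=cv2.imread("pics/scene0.png")
cv2.imwrite("pics/top0b.png",cv2.resize(a,(800,600),interpolation=cv2.INTER_CUBIC))
print({k:np.round(v,3).tolist() for k,v in state().items()})
E
```

```text
pics
scene {'intrinsics': [[460.7514, 0.0, 266.2241], [0.0, 460.7514, 195.1189], [0.0, 0.0, 1.0]], 'dist_coeffs': [0.0315, 0.0, 0.0, 0.0, 0.0], 'rvec': [2.0972, 0.8511, -0.391], 'tvec': [-0.34, -0.1797, 1.5767]}
top {'intrinsics': [[377.1441, 0.0, 251.8833], [0.0, 377.1441, 185.933], [0.0, 0.0, 1.0]], 'dist_coeffs': [-0.039, 0.0, 0.0, 0.0, 0.0], 'rvec': [2.1166, -2.0793, 0.243], 'tvec': [-0.0146, 0.5236, 1.098]}
wrist {'intrinsics': [[294.9936, 0.0, 252.7295], [0.0, 294.9936, 190.5357], [0.0, 0.0, 1.0]], 'dist_coeffs': [-0.0272, 0.0, 0.0, 0.0, 0.0], 'tool_from_camera': [[-0.001, -0.9463, -0.3234, 0.0829], [1.0, -0.0006, -0.0012, 0.0004], [0.0009, -0.3234, 0.9463, -0.143], [0.0, 0.0, 0.0, 1.0]]}
{'t': 0.15, 'joint_positions': [-1.201, 0.213, -0.035, 1.324, -0.0, 1.571], 'joint_vel': [0.002, -0.001, 0.002, -0.001, 0.002, -0.002], 'effort': [0.001, -68.641, 48.725, 0.013, -0.0, -0.0], 'tcp_pos': [0.181, -0.466, 0.231], 'tcp_rot': [0.983, 0.184, -0.0, -0.0], 'contact_force': [-0.209, 0.725, 0.768], 'torque': [-0.029, 0.051, -0.016], 'gripper_force': 0.0, 'finger_gap': 0.086}
```

View pics/top0b.png

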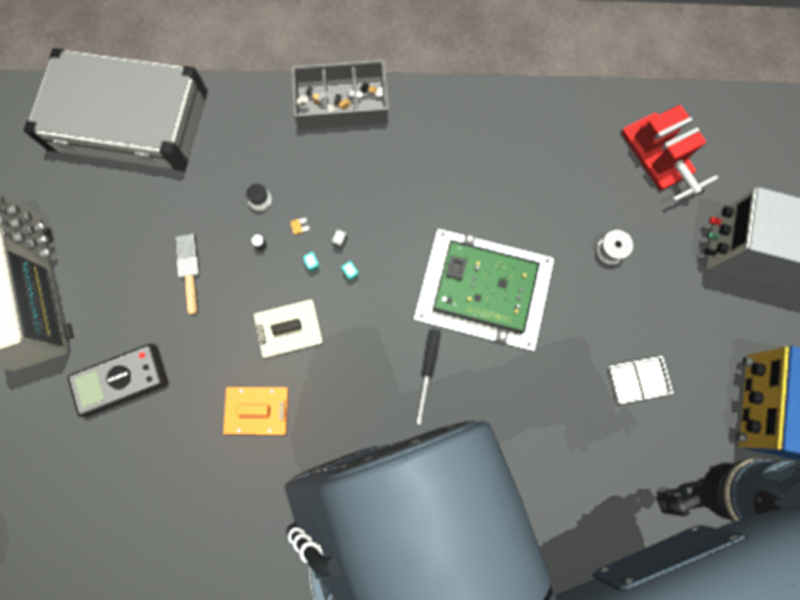

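View pics/scene0.png

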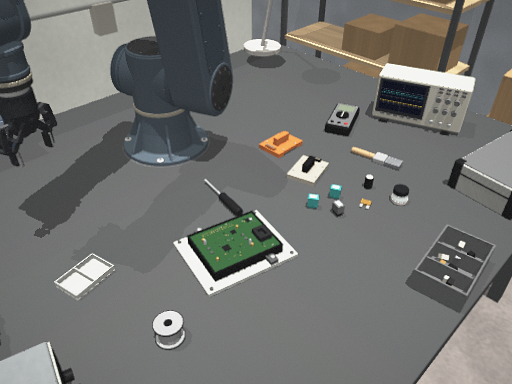

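The top view (800x600) shows the jig at (485,290), with its socket at (457,267).
- **Relay candidates:** grey block (340,237), turquoise look-alikes (311,260) and (349,270), capacitor (258,241). I choose the grey one.
- **Plate candidates:** white (288,328), orange (255,411), white tray (640,380). I choose the white one at (288,328), whose header is at its left end (260,332).

```bash
cat > h.py <<'E'
from cell import *
import cv2,numpy as np
from scipy.spatial.transform import Rotation as R
def cam(name,st=None):
    c=get_calibration(name);K=np.array(c["intrinsics"]);d=np.array(c["dist_coeffs"],float)
    if name=="wrist":
        T=np.array(c["tool_from_camera"]);Rt=R.from_quat(st["tcp_rot"]).as_matrix()
        return K,d,Rt@T[:3,:3],Rt@T[:3,3]+np.array(st["tcp_pos"])
    Rc=cv2.Rodrigues(np.array(c["rvec"],float))[0]
    return K,d,Rc.T,-Rc.T@np.array(c["tvec"],float).ravel()
def rays(C,px):
    p=cv2.undistortPoints(np.array(px,float).reshape(-1,1,2),C[0],C[1]).reshape(-1,2)
    return np.c_[p,np.ones(len(p))]@C[2].T
def onplane(C,px,z):
    r=rays(C,px);return C[3]+r*((z-C[3][2])/r[:,2])[:,None]
def tri(C1,p1,C2,p2):
    a=rays(C1,[p1])[0];b=rays(C2,[p2])[0]
    s=np.linalg.lstsq(np.c_[a,-b],C2[3]-C1[3],rcond=None)[0]
    q1=C1[3]+s[0]*a;q2=C2[3]+s[1]*b
    return (q1+q2)/2,np.linalg.norm(q1-q2)
def project(C,P):
    rv=cv2.Rodrigues(C[2].T)[0]
    return cv2.projectPoints(np.array(P,float).reshape(-1,1,3),rv,-C[2].T@C[3],C[0],C[1])[0].reshape(-1,2)
def down(yaw):  # tool z down; tool y (closing line) at world angle yaw+90deg, tool x at yaw
    c,s=np.cos(yaw),np.sin(yaw)
    return R.from_matrix(np.array([[c,s,0],[s,-c,0],[0,0,-1]])).as_quat()
def shot(fn,name="wrist"):
    st=state();im=get_image(name)
    cv2.imwrite(fn,im[...,::-1]);np.savez(fn+".npz",p=st["tcp_pos"],q=st["tcp_rot"])
    return im
def load(fn):
    z=np.load(fn+".npz");return cv2.imread(fn),cam("wrist",{"tcp_pos":z["p"],"tcp_rot":z["q"]})
E
python3 - <<'E'
from h import *
C=cam("top");S=cam("scene")
f=lambda l:np.array(l)/1.5625
print("jig corners",onplane(C,f([(440,230),(553,257),(535,349),(415,320)]),.012).round(3))
print("socket",onplane(C,f([(457,267)]),.05).round(3),"pl corners",onplane(C,f([(254,310),(313,300),(322,347),(262,357)]),.016).round(3))
print("relay",tri(C,f((340,237)),S,(338,208)))
print("bar",tri(C,f((286,326)),S,(314,161)))
q=state()["tcp_rot"];print(R.from_quat(q).as_matrix().round(2))
for p in[(0.42,-.05,.35),(0.5,.2,.35)]:
  for y in(0,np.pi/2,np.pi,-np.pi/2):
    j=ik(p,down(y));print(p,round(y,2),None if j is None else np.round(j,2))
E
```

```text
jig corners [[ 0.668 -0.101  0.012]
 [ 0.613 -0.337  0.012]
 [ 0.42  -0.292  0.012]
 [ 0.475 -0.05   0.012]]
socket [[ 0.577 -0.132  0.05 ]] pl corners [[0.489 0.278 0.016]
 [0.512 0.159 0.016]
 [0.416 0.136 0.016]
 [0.393 0.255 0.016]]
relay (array([0.64392021, 0.10729694, 0.02370132]), np.float64(0.0022417873436674372))
bar (array([0.45905635, 0.21257827, 0.04023957]), np.float64(0.01746200135123801))
[[ 0.93  0.36 -0.  ]
 [ 0.36 -0.93  0.  ]
 [-0.   -0.   -1.  ]]
(0.42, -0.05, 0.35) 0 [-0.12  0.07  0.09  1.6   0.    3.02]
(0.42, -0.05, 0.35) 1.57 [-0.12  0.07  0.09  1.6   0.    1.45]
(0.42, -0.05, 0.35) 3.14 [-0.12  0.07  0.09  1.6   0.   -0.12]
(0.42, -0.05, 0.35) -1.57 [-0.12  0.07  0.09  1.6   0.   -1.69]
(0.5, 0.2, 0.35) 0 [ 0.38  0.32  0.41  1.66  0.   -2.76]
(0.5, 0.2, 0.35) 1.57 [0.38 0.32 0.41 1.66 0.   1.95]
(0.5, 0.2, 0.35) 3.14 [0.38 0.32 0.41 1.66 0.   0.38]
(0.5, 0.2, 0.35) -1.57 [ 0.38  0.32  0.41  1.66  0.   -1.19]
```

Run:
```python
from h import *
c=np.array([.544,-.195]);a=np.deg2rad(-13);ex=np.array([np.cos(a),np.sin(a)]);ey=np.array([-ex[1],ex[0]])
P=lambda x,y,z:[*(c+ex*x+ey*y),z]
move_ptp(P(0,-.02,.2),down(a+np.pi));shot("pics/jA.png")
movel(P(0,.03,.2),speed=.25);shot("pics/jA2.png")
move_ptp(P(0,.02,.2),down(a));shot("pics/jB.png")
print(state()["t"])
move_ptp([.63,.10,.2],down(np.pi));shot("pics/rA.png")
movel([.63,.14,.2],speed=.25);shot("pics/rA2.png")
move_ptp([.45,.23,.2],down(np.deg2rad(11)+np.pi));shot("pics/pA.png")
movel([.458,.19,.2],speed=.25);shot("pics/pA2.png");print(state()["t"])
ims=[cv2.imread(f"pics/{n}.png") for n in("jA","jB","rA","pA")]
m=np.vstack([np.hstack(ims[:2]),np.hstack(ims[2:])])
cv2.imwrite("pics/m1.png",cv2.resize(m,(800,600),interpolation=cv2.INTER_AREA))
```

```text
4.9
9.0
```

View pics/m1.png

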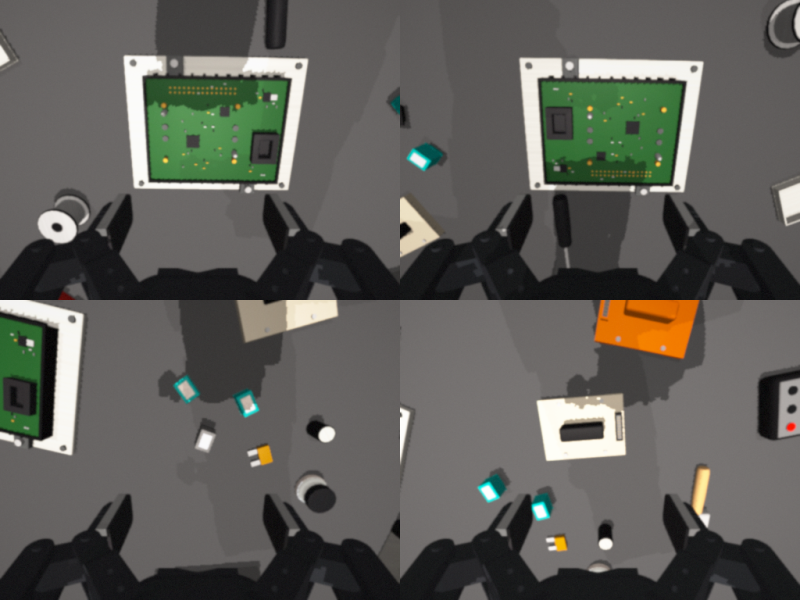

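The montage shows the jig (A, B), the grey relay at local (205,140) between two turquoise ones at (186,88) and (247,103), and the white plate at (582,428). Its header is on the right, towards +y. Next, close crops for the pixel features.

Run:
```python
import cv2,numpy as np
def crop(n,x,y,w,h,s):
    return cv2.resize(cv2.imread(f"pics/{n}.png")[y:y+h,x:x+w],None,fx=s,fy=s,interpolation=cv2.INTER_CUBIC)
a=crop("jA",180,90,200,150,2);b=crop("jB",165,90,200,150,2)
c=crop("rA",210,90,133,100,3);d=crop("pA",170,110,133,100,3)
c=cv2.resize(c,(400,300));d=cv2.resize(d,(400,300))
cv2.imwrite("pics/m2.png",np.vstack([np.hstack([a,b]),np.hstack([c,d])]))
```

```text
(no output)
```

View pics/m2.png

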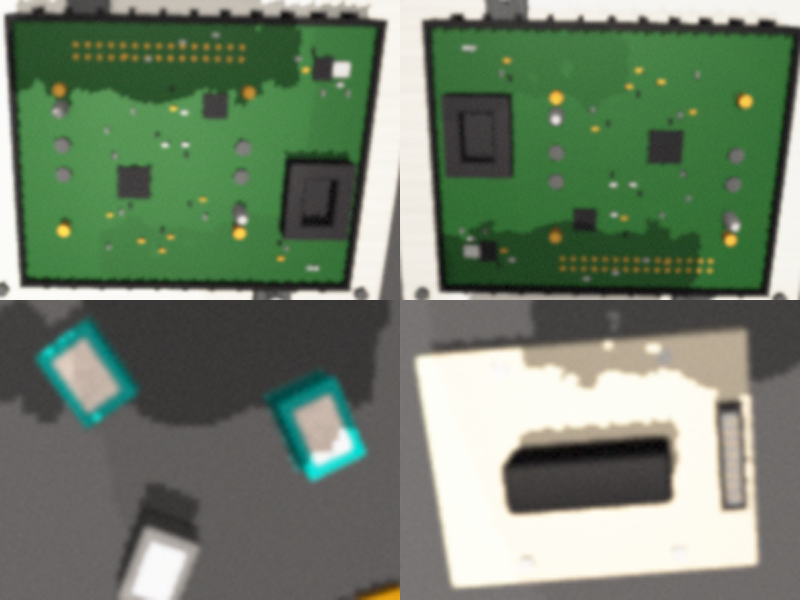

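```bash
cat > m.py <<'E'
from h import *
def blob(mask,px):
    n,l,s,c=cv2.connectedComponentsWithStats(mask.astype(np.uint8))
    i=1+np.argmin(np.linalg.norm(c[1:]-px,axis=1)+1e3*(s[1:,4]<4)); return l==i,c[i],s[i]
def rect(C,mask,z):
    k=max(cv2.findContours(mask.astype(np.uint8),cv2.RETR_EXTERNAL,cv2.CHAIN_APPROX_NONE)[0],key=len)
    # boundary pixel centres lie ~half a pixel inside the edge
    P=onplane(C,k.reshape(-1,2),z)[:,:2]
    (c,s,_)=r=cv2.minAreaRect((P*1000).astype(np.float32));b=cv2.boxPoints(r)
    e=b[1]-b[0] if np.linalg.norm(b[1]-b[0])>np.linalg.norm(b[2]-b[1]) else b[2]-b[1]
    return np.array(c).round(2),np.sort(s).round(1),round(np.degrees(np.arctan2(e[1],e[0]))%180,2)
def hsv(im):return cv2.cvtColor(im,cv2.COLOR_BGR2HSV).astype(int)
E
python3 - <<'E'
from m import *
pins={}
J0=np.array([.544,-.195,0]);a=np.deg2rad(-13);Rj=R.from_euler('z',a).as_matrix()
for n in("jA","jA2","jB"):
    im,C=load(f"pics/{n}.png");H=hsv(im);g=im.astype(int).sum(2)/3
    w=(H[...,1]<50)&(H[...,2]>95)
    w=cv2.morphologyEx(w.astype(np.uint8),cv2.MORPH_CLOSE,np.ones((5,5)))
    m,c,s=blob(w,project(C,[J0+[0,0,.012]])[0]);
    print(n,"base",rect(C,m,.012),s)
    for nm,q in(("a",(-.028,-.068,.05)),("b",(.028,.028,.05)),("sock",(.018,.068,.05))):
        p=project(C,[J0+Rj@q])[0]
        x,y=p.round().astype(int);r=7
        sub=g[y-r:y+r+1,x-r:x+r+1]*(H[y-r:y+r+1,x-r:x+r+1,1]<70)
        wt=np.clip(sub-150,0,None);yy,xx=np.mgrid[y-r:y+r+1,x-r:x+r+1]
        if nm!="sock" and wt.sum()>0:
            c=np.array([(xx*wt).sum(),(yy*wt).sum()])/wt.sum();pins[n,nm]=(C,c)
            print(nm,p.round(1),c.round(1),(onplane(C,[c],.05)[0]*1000).round(1),int((wt>0).sum()),sub.max())
    cv2.imwrite(f"pics/{n}_m.png",m*255)
for k in"ab":
    print(k,"tri",tri(*pins["jA",k],*pins["jA2",k]))
for nms,p0,z,cond in(("rA rA2".split(),(.644,.107,.038),.038,lambda H:(H[...,2]>165)&(H[...,1]<60)),
                   ("pA pA2".split(),(.455,.207,.016),.016,lambda H:((H[...,2]>130)&(H[...,1]<90))),
                   ("pA pA2".split(),(.455,.207,.046),.046,lambda H:H[...,2]<75)):
    o=[]
    for n in nms:
        im,C=load(f"pics/{n}.png");H=hsv(im);p=project(C,[p0])[0]
        w=cond(H).astype(np.uint8)
        if z==.016:w=cv2.morphologyEx(w,cv2.MORPH_CLOSE,np.ones((9,9)))
        m,c,s=blob(w,p);o.append((C,c));print(n,p.round(),c.round(1),s,rect(C,m,z))
    print("tri",tri(*o[0],*o[1]))
im,C=load("pics/rA.png")
H=hsv(im)
t=(H[...,0]>80)&(H[...,0]<95)&(H[...,1]>100)
for i in cv2.connectedComponentsWithStats(t.astype(np.uint8))[2:]:print(i.round(0).tolist())
c=cv2.connectedComponentsWithStats(t.astype(np.uint8))[3];print(onplane(C,c,.03).round(3).tolist())
E
```

```text
jA base (array([ 538.62, -192.33]), array([2.4, 3.3]), np.float32(31.85)) [271 161   4   3   9]
a [205.8 149.1] [207.6 145.4] [ 498.3 -252.2   50. ] 7 172.33333333333334
b [299. 201.] [300.7 199.6] [ 576.4 -171.9   50. ] 18 225.0
jA2 base (array([ 538.05, -196.28]), array([2.3, 3.4]), np.float32(76.91)) [223 161   4   3   9]
a [155.4 149. ] [157.8 145.6] [ 498.7 -251.5   50. ] 24 230.33333333333334
b [251.1 201. ] [252.8 199.5] [ 576.4 -171.8   50. ] 21 236.0
jB base (array([ 525.66, -192.01]), array([2.3, 2.5]), np.float32(168.16)) [270 181   3   3   7]
a [335.7 201. ] [332.2 203. ] [ 500. -251.   50.] 14 214.66666666666666
b [245.  148.7] [242.5 149.4] [ 577.6 -171.4   50. ] 20 221.33333333333334
a tri (array([ 0.49908384, -0.25311101,  0.04532335]), np.float64(0.000224743809033772))
b tri (array([ 0.57649129, -0.17184826,  0.04970754]), np.float64(5.581569822395592e-05))
rA [260. 185.] [262.  180.3] [251 167  23  26 386] (array([639.18, 109.48]), array([18.1, 26.6]), np.float32(158.96))
rA2 [222. 185.] [224.2 180.5] [212 166  26  30 506] (array([639.05, 109.69]), array([21.2, 29.1
[... 1884 characters left out ...]
, [0.51, -0.084, 0.03], [0.515, -0.086, 0.03], [0.528, -0.09, 0.03], [0.531, -0.096, 0.03], [0.533, -0.096, 0.03], [0.539, -0.09, 0.03], [0.569, 0.085, 0.03], [0.553, -0.091, 0.03], [0.586, 0.164, 0.03], [0.574, -0.097, 0.03], [0.58, -0.108, 0.03], [0.601, -0.102, 0.03], [0.606, -0.109, 0.03], [0.621, -0.115, 0.03], [0.743, 0.211, 0.03], [0.779, -0.035, 0.03], [0.778, 0.23, 0.03], [0.831, -0.039, 0.03], [0.847, 0.392, 0.03], [0.856, 0.366, 0.03], [0.909, -0.197, 0.03], [0.914, 0.448, 0.03], [0.93, 0.001, 0.03], [0.933, 0.189, 0.03], [0.941, 0.414, 0.03], [0.949, 0.205, 0.03]][ WARN:0@0.057] global loadsave.cpp:1063 imwrite_ Unsupported depth image for selected encoder is fallbacked to CV_8U.
```

Run:
```python
from m import *
for n in("jA","jA2","jB"):
    im,C=load(f"pics/{n}.png");H=hsv(im)
    w=((H[...,1]<50)&(H[...,2]>110)).astype(np.uint8)
    N,l,s,c=cv2.connectedComponentsWithStats(w)
    d=np.linalg.norm(c-project(C,[[.543,-.192,.012]])[0],axis=1)+1e3*(s[:,4]<2500);d[0]=1e6
    print(n,"base",rect(C,l==d.argmin(),.012))
    # pocket: contours of darkest region near socket
    p=project(C,[[.577,-.130,.05]])[0];x,y=p.round().astype(int)
    blk=((H[...,1]<90)&(H[...,2]<110)).astype(np.uint8);m,c,s=blob(blk,p);k=rect(C,m,.05);print(" sock",p.round(1),c.round(1),s,k)
im,C=load("pics/rA.png");H=hsv(im)
w=(H[...,0]>10)&(H[...,0]<28)&(H[...,1]>150);m,c,s=blob(w,(333,198));print("fuse",rect(C,m,.005))
p=[.6396,.110];yaw=np.deg2rad(159.1)
move_ptp([*p,.10],down(yaw));movel([*p,.014],speed=.12)
print(state()["contact_force"]);clamp(50);s=state();print(s["finger_gap"],s["gripper_force"],s["t"])
movel([*p,.15],speed=.2)
J=np.array([543.0,-192.0])/1e3;a=np.deg2rad(-14.0);Rz=R.from_euler('z',a).as_matrix()[:2,:2]
s=J+Rz@[.018,.068]
move_ptp([*(s),.115],down(a+np.pi));shot("pics/s1.png")
print(s,state()["finger_gap"],state()["t"])
im=cv2.imread("pics/s1.png");cv2.imwrite("pics/s1v.png",cv2.resize(im,(800,600),interpolation=cv2.INTER_CUBIC))
```

```text
jA base (array([ 555.07, -152.52]), array([170.6, 207.2]), np.float32(166.46))
 sock [340.  191.6] [299.  194.3] [296 192   7   6  34] (array([ 570.26, -172.65]), array([5.7, 6.3]), np.float32(79.53))
jA2 base (array([ 546.03, -193.58]), array([210.4, 254. ]), np.float32(75.92))
 sock [291.7 191.7] [290.8 189.6] [ 274  170   35   41 1330] (array([ 575.4, -130.8]), array([34.8, 44.5]), np.float32(166.47))
jB base (array([ 540.78, -191.27]), array([208.3, 252.4]), np.float32(75.92))
 sock [202.9 159.1] [203.3 157.3] [ 186  137   35   42 1432] (array([ 578.  , -130.71]), array([34.7, 42.6]), np.float32(166.18))
fuse (array([671.04, 204.01]), array([19.6, 31.4]), np.float32(18.62))
[ 0.84340222 -0.03329671  0.86439859]
0.02133538570651334 49.18385624885559 11.3583
[ 0.57691601 -0.13037448] 0.021054307057733847 13.225
```

View pics/s1v.png

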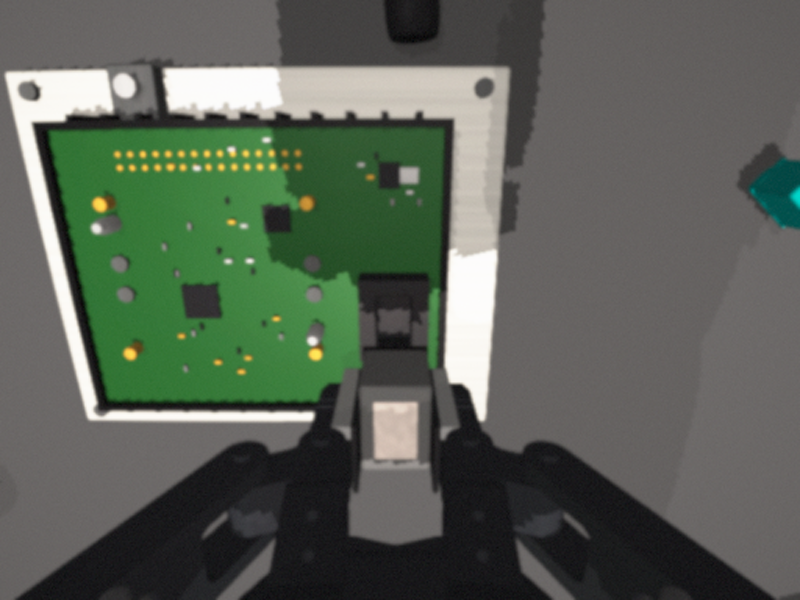

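The grey relay sits square in the fingers, directly above the socket: both are centred at column 395, with the socket at row 320. The independent socket estimates agree to about 0.4 mm, so I'll insert with force monitoring.

Run:
```python
from h import *
s=np.array([.5768,-.13055]);a=np.deg2rad(-14.0)
movel([*s,.067],down(a+np.pi),speed=.1)
f0=np.array(state()["contact_force"]);print("f0",f0.round(1))
for z in np.arange(.065,.0529,-.0015):
    movel([*s,z],speed=.05);st=state();f=np.array(st["contact_force"])-f0
    print(round(z,4),np.round(st["tcp_pos"],4),f.round(1),np.round(st["torque"],2))
    if abs(f[2])>22 or np.hypot(*f[:2])>15:break
print(st["t"],st["finger_gap"])
```

```text
f0 [-1.5 -0.4 -0.4]
0.065 [ 0.5771 -0.1306  0.0654] [1.5 0.4 0.2] [-0.02 -0.01  0.02]
0.0635 [ 0.5768 -0.1306  0.0635] [ 2.   0.3 -0.5] [ 0.08 -0.03  0.04]
0.062 [ 0.5767 -0.1306  0.0619] [1.8 1.5 0.2] [ 0.01 -0.    0.  ]
0.0605 [ 0.5767 -0.1305  0.0604] [ 0.9  0.6 -0.2] [ 0.05 -0.   -0.05]
0.059 [ 0.5767 -0.1305  0.0589] [ 1.9 -0.3 -0.9] [ 0.06 -0.05 -0.03]
0.0575 [ 0.5767 -0.1306  0.0574] [ 1.8  0.4 -0.3] [-0.01 -0.03  0.02]
0.056 [ 0.5767 -0.1305  0.0559] [ 1.6  0.8 -0.4] [0.   0.03 0.01]
0.0545 [ 0.5768 -0.1306  0.0544] [ 2.1  0.4 -0.7] [-0.04  0.02  0.  ]
0.053 [ 0.5769 -0.1306  0.0542] [-6.3  2.8 20.3] [0.39 1.58 0.04]
16.1083 0.021075888979880067
```

Run:
```python
from h import *
s=[.5768,-.13055]
movel([*s,.0545],speed=.05);ungrasp();movel([*s,.15],speed=.25);shot("pics/v1.png")
p=[.4525,.2078];yaw=np.deg2rad(105.35)
move_ptp([*p,.12],down(yaw));movel([*p,.020],speed=.12)
print(state()["contact_force"]);clamp(90);st=state();print(st["finger_gap"],st["gripper_force"],st["t"])
movel([*p,.17],speed=.2)
move_ptp([.5381,-.2115,.14],down(np.deg2rad(76)));sleep(.2);shot("pics/v2.png");st=state()
print(st["finger_gap"],np.round(st["contact_force"],1),np.round(st["torque"],2),np.round(st["tcp_pos"],4),st["t"])
m=np.hstack([cv2.imread("pics/v1.png"),cv2.imread("pics/v2.png")]);cv2.imwrite("pics/v.png",cv2.resize(m,(800,300),interpolation=cv2.INTER_AREA))
```

```text
[-1.01670975  0.3335849  -0.36497104]
0.018276379765554088 89.32929754257202 20.7
0.01835650193496634 [ 0.1 -0.1 -3.4] [-0.    0.02 -0.04] [ 0.5383 -0.2109  0.1401] 23.4333
```

View pics/v.png

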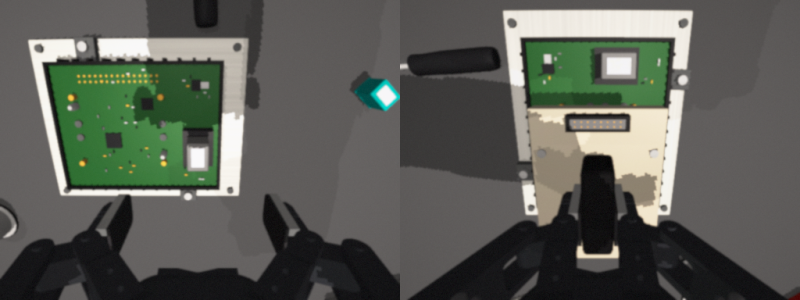

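Left: the relay is seated level in the socket at (198,152). Right: the plate is held square, header end at (598,123) towards the relay. Lowering now with force checks.

Run:
```python
from h import *
p=[.5381,-.2115]
movel([*p,.074],speed=.12);sleep(.1)
f0=np.array(state()["contact_force"]);print("f0",f0.round(1))
for z in np.arange(.071,.0569,-.002):
    movel([*p,z],speed=.05);st=state();f=np.array(st["contact_force"])-f0
    print(round(z,4),np.round(st["tcp_pos"],4),f.round(1),np.round(st["torque"],2))
    if f[2]>35 or np.hypot(*f[:2])>15 or (z>.0655 and f[2]>6):break
print(st["t"],st["finger_gap"])
```

```text
f0 [ 0.7  0.5 -2.9]
0.071 [ 0.5381 -0.2115  0.0711] [ 0.2  0.1 -0. ] [-0.06 -0.04 -0.01]
0.069 [ 0.538  -0.2115  0.0689] [-1.  -0.1  0.6] [ 0.01 -0.01 -0.03]
0.067 [ 0.538  -0.2115  0.0668] [-0.5 -0.3  0.5] [ 0.01 -0.02 -0.03]
0.065 [ 0.538  -0.2115  0.0649] [-1.4 -0.6  0.1] [-0.03  0.04  0.01]
0.063 [ 0.5383 -0.2116  0.0633] [-1.3 -0.5  7.6] [0.12 0.36 0.  ]
0.061 [ 0.5383 -0.2116  0.0613] [-1.6 -0.2  8. ] [ 0.12  0.51 -0.02]
0.059 [ 0.5383 -0.2116  0.0594] [-3.3  0.5 11. ] [0.22 0.57 0.07]
0.057 [ 0.5384 -0.2116  0.0583] [-8.1  2.  25.2] [ 0.57  1.65 -0.06]
26.2333 0.018274567731982043
```

Run:
```python
from h import *
p=[.5381,-.2115]
movel([*p,.0563],speed=.03);sleep(.5);shot("pics/e.png");st=state()
print(np.round(st["tcp_pos"],4),np.round(st["contact_force"],1),np.round(st["torque"],2),st["finger_gap"],st["t"],R.from_quat(st["tcp_rot"]).as_matrix()[2].round(4))
get=cv2.imwrite("pics/es.png",get_image("scene")[...,::-1])
m=np.hstack([cv2.imread("pics/e.png")[:,60:460],cv2.resize(cv2.imread("pics/es.png")[180:300,160:310],(400,384),interpolation=cv2.INTER_CUBIC)])
cv2.imwrite("pics/ev.png",m)
```

```text
[ 0.5384 -0.2116  0.0583] [-10.7   4.8  32.1] [ 0.92  2.51 -0.02] 0.018242959097965892 27.0333 [-2.0e-04  1.8e-03 -1.0e+00]
```

View pics/ev.png

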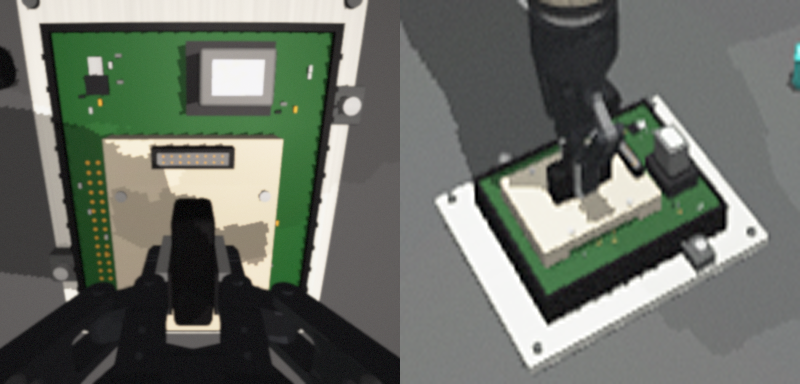

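The plate lies flat and low on the board, with the relay seated behind its header. The height no longer changes (58.3 mm) although the push rose from about 22 N to 32 N, so the plate is on the stops.

```bash
python3 -c "
from cell import *
print(hand_in())"
```

```text
the job is handed in; nothing more can be done
None
```

I plugged the relay fully home, then fitted the probe plate over both pins, header end towards the relay, and handed the job in at about 27 s with the arm still gripping the plate and pressing it onto its stops at about 32 N.

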